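# Load the jar dryer with its lid set part-open

### The job

Start the electric jar dryer with the two rinsed, empty glass jars: raise its stiff lid by the bar handle to 70 degrees from shut, where it stays so that the damp air can leave, and set the jars gently, still mouth down, on the wire rack inside, one in each bay. Then turn the selector from off to the mark with two bars. The lid must still stand at 70 degrees when you leave; do not drop or tip the jars, and leave everything else where it is.

Things in the scene. Friction and masses are not known exactly. Their poses are not given: they have to be found in the camera images.
- dryer: White electric jar dryer, fixed: open-topped tub with hinged lid, console along its right (-y) side. Sizes in mm. Origin under the tub's centre, on the table; x front to rear, y left, z up. Tub 178 (x) by 270 (y), rim at z 132. Front wall 8 thick, side walls 10. Closed air box behind the rack, x 31 to 81, up to z 120. Console y -135 to -225, full depth, flat top at z 112.
- rack_mid (a point): Centre of the tub's wire rack, on its wires (dryer frame x -25, y 0, z 44; dryer's axes). The rack fills x -81 to 31, y -125 to 125. A wire fence along x, 5 thick, 33 tall, divides it at y 0 into a left and a right bay, each 122 wide, 112 deep. A jar standing on it ends 6 below the tub's rim.
- bay_left (a point): Centre of the left (+y) bay, on the rack's wires (dryer frame x -25, y 62.5, z 44). Dryer's axes.
- bay_right (a point): Centre of the right (-y) bay, on the rack's wires (dryer frame x -25, y -62.5, z 44). Dryer's axes.
- lid (a joint): Lid angle in rad: 0 shut flat on the rim, grows as its front edge rises, end stop 1.92; 70 degrees is 1.222. Stiff friction hinges on the rear rim hold it wherever it is left: about 0.75 N m friction plus the 0.35 kg lid, so some 6 N up at the handle raises it. It starts shut or up to 0.2 ajar.
- lid_hinge (a point): Middle of the lid's hinge axis, along the dryer's y, above the tub's rear rim (dryer frame x 94, y 0, z 137). Dryer's axes.
- lid_handle (a point): Middle of the lid's round steel bar handle, 10 thick, 124 long along the dryer's y, on a slanting bracket at each end. Lid shut: 199 mm in front of the hinge axis and 34 above it, 28 above the lid's top face, 11 in front of its front edge. Its axes turn with the lid (equal the dryer's when shut). The bar can turn between the fingers. At 70 degrees it is 336 above the table.
- lid_edge (a point): Middle of the lid's front edge, 188 mm from the hinge axis. The lid is a flat plate 180 by 274, 10 thick, with a clear window. At 70 degrees this edge is 314 above the table and 55 mm behind the bays' centres, so the bays lie open to the sky in front of it.
- selector (a joint): Selector angle in rad: 0 off, grows clockwise seen from above, end stop 2.094. It clicks into four positions 40 degrees apart: off (0, a dot), one bar (0.698), two bars (1.396), three bars (2.094), and snaps into the nearest when let go. Turning out of a click takes about 0.12 N m. Starts at off.
- selector_grip (a point): On the selector's upright axis, 22 mm above the console's top (dryer frame x -35, y -180, z 134). A disc 52 wide, 6 high, carries a straight bar grip 46 long, 12 thick, rising to 31 above the console; a white line marks its pointing end. The bar points 60 degrees left (counter-clockwise) of this point's x axis, which turns with it: at off 60 left of the dryer's x, at two bars 20 right.
- jar_a: Empty clear glass jar standing mouth down: 64 mm across, 82 tall, about 0.16 kg. The neck, 53 across, is at the bottom; full width from 20 up to the flat closed end on top. Origin: centre of the mouth, at its foot as it stands; z up. The two empty jars are alike; either may go in either bay.
- jar_b: The second empty glass jar, the same as jar_a, mouth down.
- cup: Bystander among the jars: green plastic cup, upright, 72 mm across, 95 tall. Origin at its foot.
- full_jar: Bystander among the jars: full, closed amber jar, upright, 70 mm across, 92 tall with its metal lid. Origin at its foot.
- bowl: Bystander: white bowl 130 mm across, 50 tall. Origin at its foot.
- mate: Bystander: dark wooden mate gourd 72 mm across, 78 tall, its metal straw up to 137. Origin at its foot.
- spoon: Bystander: wooden spoon 240 mm long lying on the table, along its x axis.
- vinegar: Bystander: green glass bottle 68 mm across, 200 tall. Origin at its foot.
There are look-alikes about, which are no part of the job. What is shaped like the jar_a but red is not meant.

How it is judged:
By the outcome, as a careful person would: the job done as asked, in the order asked, and still so for the second after the job is handed in, with the robot touching nothing.
It also fails if it takes over 72 s, if anything falls off the work surface, if the arm or the gripper's body presses on something with over 40 N, if the wrist force passes 120 N, or if a joint passes its speed limit or range.

### The arm

A 6-joint arm with a two-finger parallel gripper is mounted at the origin on the work surface. World frame = base frame: x ahead of the robot, y to its left, z up, the work surface at z = 0. Lengths are in m, angles in rad, forces in N, time in s.
With the tool pointing down it reaches from about 0.225 to 0.725 m from the base axis. Payload 3.1 kg.
Tool frame: the origin (TCP) lies midway between the tips of the shut fingers; the grasp point (between the pads) lies 19 mm behind it; z points along the fingers, y is the line along which they close (so a half turn about z gives the same grasp; the last joint's range is limited). The gripper opens to 85 mm and grips with 20 to 120 N. Pads are 22 mm wide; open, the fingers measure 114 mm over their backs; the gripper's body (76 mm by 85 mm) begins 54 mm behind the grasp point. The pads swing forward as they close: fully open they stand 13 mm farther back than shut.
Start: joints at [-1.287, 0.048, 0.099, 1.622, 0, 1.443], TCP at [0.21, -0.481, 0.231] pointing down, gripper open.
Joint ranges: [-2.91, 2.91], [-0.99, 1.94], [-1.21, 1.42], [-2.12, 2.29], [-1.49, 1.47], [-3.14, 3.14]. Speed limits (rad/s): [2.79, 2.79, 3.14, 3.14, 3.14, 3.14].

### API

Orientations are given as a rotation vector (axis times angle).
In Python, from workcell import manip gives the robot as it stands.
- The arm moves only by the shell command python3 -m pendant 'ROWS' [OPENING] [FORCE]. ROWS is JSON, a list of rows, each a list of 6 numbers: the shift along the tool's x, y, z in mm, then the turn, a rotation vector about the tool's x, y, z in degrees. In form: [[dx, dy, dz, rx, ry, rz], ...]. A call has 1 to 5 rows; each row shifts and turns the commanded pose from where the row before left it, along the tool's axes as they then stand; what a row does not reach is not made up. A row lasts 1/12 s, in which the tool goes at most 41.7 mm and 7.16 degrees, less where a joint would pass 70% of its speed; a pose out of reach is approached as far as the arm can. A call with a gripper value outside its range is refused whole. OPENING is the finger opening in mm, from 0 to 85.4, set as the call begins (- or left out, the last holds). The fingers move at their own pace and stop on an object; FORCE is the grip in N (left out, the last holds). Time passes only in rows, so rows that do not move let the fingers close. It gives the time, the measured TCP pose, the force, the opening and the grip force at its end, in the units of the state.
- manip.sense(): the state, without advancing time (a new reading comes with each control period).
- manip.read_camera(name): name is "scene" or "side" or "wrist"; returns the picture (384x512x3 uint8, red, green, blue); there is no depth.
- manip.camera_params(name): a dict with "K" (3x3 intrinsics, pixels), "rvec" (rotation vector, rad) and "tvec" (3), from world to camera coordinates, as OpenCV has them; the wrist camera has in their place "mount" (4x4, takes a point from camera to tool coordinates, whose origin is the TCP and whose axes are the flange's). Camera axes: x right, y down, z forward; pixel columns grow to the right and rows downward; lengths in m; the calibration is good to about 2 mm. A picture is of the moment at which its call begins: read the wrist's pose just before it. camera_params takes no time and is no camera call.
- manip.job_done(): hands the job in; it is judged then, once.
The state is a dict: "time": time; "q": joint angles; "joint_velocities": joint speeds; "joint_torque": joint torques, N m; "tool_pos": TCP position; "tool_rot": TCP orientation; "contact_force": force on the tool from outside, world axes, zero at the start; "ft_torque": the same for the moment, N m; "gripper_width": finger opening in m; "grip_force": force on a finger pad.
Only numpy, scipy, OpenCV 4.12 (cv2) and the standard library are available. Lean on these libraries where they do the work, as an engineer would, in place of code of your own. Each camera call takes 0.05 s, during which the arm holds its last target. There are 200 camera calls.

## Working session

There is one attempt and no reset: what is moved stays moved. The work goes in short steps, Python scripts to look and compute and a shell command to move; the robot and the scene stay as the last step left them, time stands still between calls to the robot, and variables do not carry over. Pictures are saved under pics/ and viewed, at most 10 in all, crops included, and the job is handed in when it is done.

```bash
ls; mkdir -p pics; python3 - <<'E'
from workcell import manip
import cv2,numpy as np
s=manip.sense();print(s['time'],s['tool_pos'],s['tool_rot'])
a=manip.read_camera('scene');b=manip.read_camera('side')
for n,i in (('scene0',a),('side0',b)): cv2.imwrite(f'pics/{n}.png',cv2.resize(i[:,:,::-1],(800,600),interpolation=cv2.INTER_CUBIC)); np.save(f'pics/{n}.npy',i)
for n in ('scene','side','wrist'): print(n,manip.camera_params(n))
E
```

```text
pics
0.0 [ 0.20995388 -0.48049555  0.23008588] [-3.07285517e+00 -6.41836027e-01  2.93113683e-04]
scene {'K': array([[438.85231062,   0.        , 251.53208384],
       [  0.        , 438.85231062, 196.45231646],
       [  0.        ,   0.        ,   1.        ]]), 'rvec': array([ 2.02914475,  0.75287814, -0.39072774]), 'tvec': array([-0.39232371, -0.10044819,  1.7104915 ])}
side {'K': array([[383.58209351,   0.        , 248.81678717],
       [  0.        , 383.58209351, 192.13398218],
       [  0.        ,   0.        ,   1.        ]]), 'rvec': array([ 0.65267929, -2.49724621,  1.33077065]), 'tvec': array([0.46103896, 0.27099877, 0.7914492 ])}
wrist {'K': array([[312.48307256,   0.        , 251.87397725],
       [  0.        , 312.48307256, 196.41803879],
       [  0.        ,   0.        ,   1.        ]]), 'mount': array([[ 4.59659040e-04, -9.52241147e-01, -3.05346666e-01,
         7.76835718e-02],
       [ 9.99999502e-01,  7.08212915e-04, -7.03235673e-04,
        -4.98231121e-05],
       [ 8.85900396e-04, -3.05346191e-01,  9.52240998e-01,
        -1.42082313e-01],
       [ 0.00000000e+00,  0.00000000e+00,  0.00000000e+00,
         1.00000000e+00]])}
```

View pics/scene0.png

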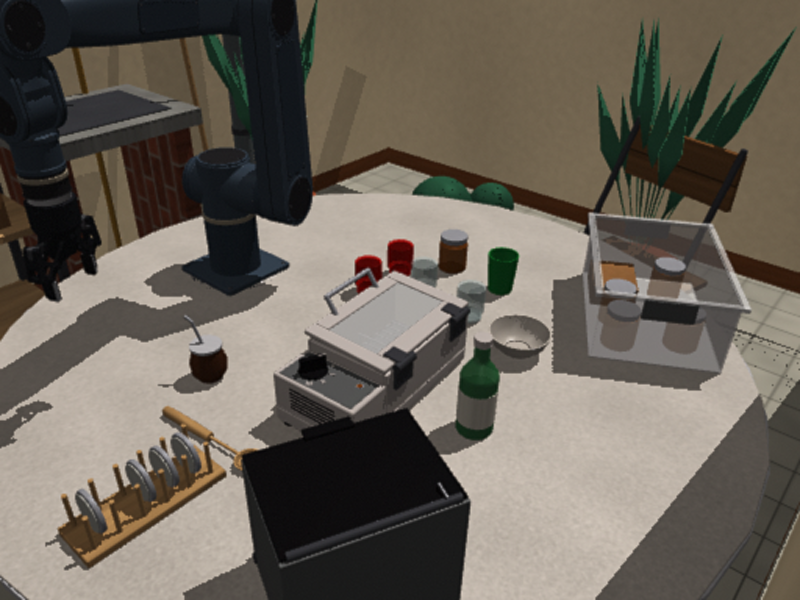

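View pics/side0.png

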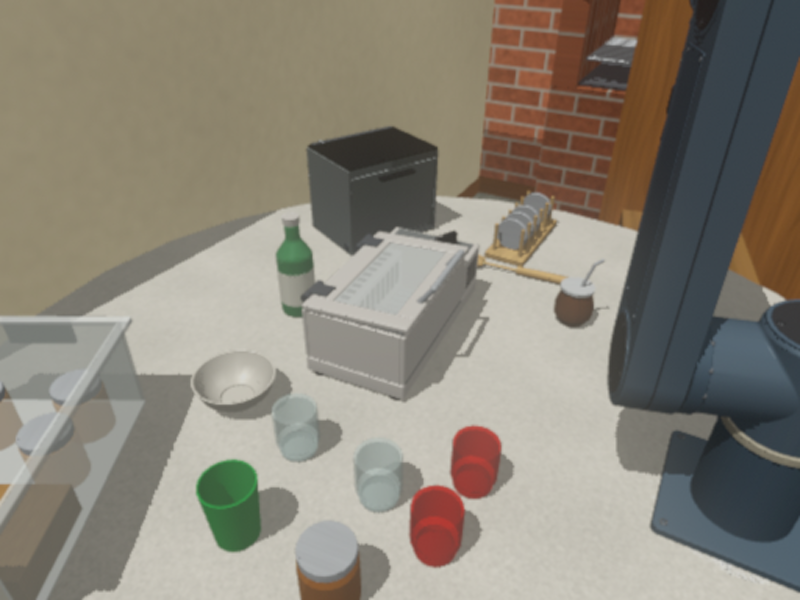

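Jar candidates in the side picture are: clear jars (297,428) and (378,475), red look-alikes (475,462) and (437,525), green cup (230,505), amber jar (328,560), and jars in the glass case at far left. The two clear, colourless ones are meant. The dryer's left end is nearest the side camera, its hinges are at (316,291), and the console and selector are in the scene view at (313,362).

```bash
cat > h.py <<'E'
import numpy as np,cv2
from scipy.spatial.transform import Rotation as R
from workcell import manip
def cam(n,s=None):
    p=manip.camera_params(n);K=p['K']
    if n=='wrist':
        T=np.eye(4);T[:3,:3]=R.from_rotvec(s['tool_rot']).as_matrix();T[:3,3]=s['tool_pos'];M=T@p['mount'];return K,M[:3,:3],M[:3,3]
    r=R.from_rotvec(p['rvec']).as_matrix();return K,r.T,-r.T@p['tvec']
def ray(c,uv):
    K,A,o=c;d=A@np.linalg.solve(K,[uv[0],uv[1],1]);return o,d/np.linalg.norm(d)
def plane(c,uv,z):
    o,d=ray(c,uv);return o+d*(z-o[2])/d[2]
def tri(c1,u1,c2,u2):
    o1,d1=ray(c1,u1);o2,d2=ray(c2,u2)
    t=np.linalg.lstsq(np.c_[d1,-d2],o2-o1,rcond=None)[0];a,b=o1+t[0]*d1,o2+t[1]*d2
    return (a+b)/2,np.linalg.norm(a-b)
def proj(c,P):
    K,A,o=c;q=K@(A.T@(np.asarray(P)-o));return q[:2]/q[2]
E
python3 - <<'E'
from h import *
np.set_printoptions(precision=3,suppress=True)
sc,si=cam('scene'),cam('side');f=1.5625
q=lambda *a:np.array(a)/f
print('jars top z82 side',plane(si,q(297,408),.082),plane(si,q(378,455),.082))
print('scene',plane(sc,q(425,267),.082),plane(sc,q(471,288),.082))
for n,u in (('RL0',(313,372)),('FL0',(400,392))): print(n,plane(si,q(*u),0))
print('RLrim',plane(si,q(308,310),.132),'FLrim',plane(si,q(405,335),.132))
print('console top corners',plane(sc,q(275,375),.112),plane(sc,q(348,405),.112),'sel',plane(sc,q(313,362),.13))
print('hand ends', plane(sc,q(330,305),.18),plane(sc,q(372,273),.18))
for n,u in (('cup',(503,253)),('amb',(453,237)),('red1',(369,260)),('red2',(400,243))): print(n,plane(sc,q(*u),.09))
print('mate',plane(sc,q(207,345),.078),'vin',plane(sc,q(483,340),.2),'bowl',plane(sc,q(520,332),.05))
E
```

```text
jars top z82 side [0.56  0.203 0.082] [0.42  0.221 0.082]
scene [0.441 0.196 0.082] [0.572 0.19  0.082]
RL0 [0.645 0.055 0.   ]
FL0 [0.493 0.026 0.   ]
RLrim [0.64  0.059 0.132] FLrim [0.478 0.042 0.132]
console top corners [ 0.514 -0.316  0.112] [ 0.661 -0.29   0.112] sel [ 0.554 -0.263  0.13 ]
hand ends [ 0.505 -0.169  0.18 ] [ 0.484 -0.033  0.18 ]
cup [0.544 0.36  0.09 ]
amb [0.408 0.349 0.09 ]
red1 [0.334 0.125 0.09 ]
red2 [0.333 0.238 0.09 ]
mate [ 0.315 -0.312  0.078] vin [ 0.787 -0.102  0.2  ] bowl [0.719 0.158 0.05 ]
```

```bash
p="python3 -m pendant"
$p '[[30,-22,-14,0,0,0],[30,-22,-14,0,0,0],[30,-22,-14,0,0,0],[30,-22,-14,0,0,0],[30,-22,-14,0,0,0]]' 85 40
$p '[[30,-22,-14,0,0,0],[30,-22,-14,0,0,0],[30,-22,-14,0,0,0],[30,-22,-14,0,0,0],[30,-22,-14,0,0,0]]' >/dev/null
$p '[[30,-22,-14,0,0,0],[30,-22,-14,0,0,0],[30,-22,-14,0,0,0],[30,-22,-14,0,0,0],[0,0,0,0,0,-4.4]]' >/dev/null
$p '[[0,0,0,0,0,-7],[0,0,0,0,0,-7],[0,0,0,0,0,-7],[0,0,0,0,0,-7],[0,0,0,0,0,-7]]' >/dev/null
$p '[[0,0,0,0,0,-7],[0,0,0,0,0,-7],[0,0,0,0,0,-7],[0,0,0,0,0,-7],[0,0,0,0,0,-7]]' >/dev/null
$p '[[0,0,0,0,0,0],[0,0,0,0,0,0]]'
python3 - <<'E'
from h import *
s=manip.sense();i=manip.read_camera('wrist')
np.savez('pics/w1.npz',i=i,p=s['tool_pos'],r=s['tool_rot']);cv2.imwrite('pics/w1.png',cv2.resize(i[:,:,::-1],(800,600),interpolation=cv2.INTER_CUBIC))
print(s['q'],R.from_rotvec(s['tool_rot']).as_matrix())
E
```

```text
time: 0.52
tool_pos: [0.3038, -0.3185, 0.3013]
tool_rot: [-3.074, -0.641, 0.0]
contact_force: [1.2, -0.8, 0.7]
gripper_width: 0.0848
grip_force: 0.0
time: 2.35
tool_pos: [0.4717, -0.0307, 0.4269]
tool_rot: [-2.064, -2.367, 0.001]
contact_force: [-0.5, 0.4, 0.3]
gripper_width: 0.0852
grip_force: 0.0
[-2.07077274e-01  6.98310867e-02  5.31021912e-01  2.03283883e+00
  8.96394065e-06  1.22729408e+00] [[-1.36002052e-01  9.90708206e-01 -8.31643962e-04]
 [ 9.90708512e-01  1.36002248e-01  1.83878736e-04]
 [ 2.95275621e-04 -7.98908866e-04 -9.99999637e-01]]
```

View pics/w1.png

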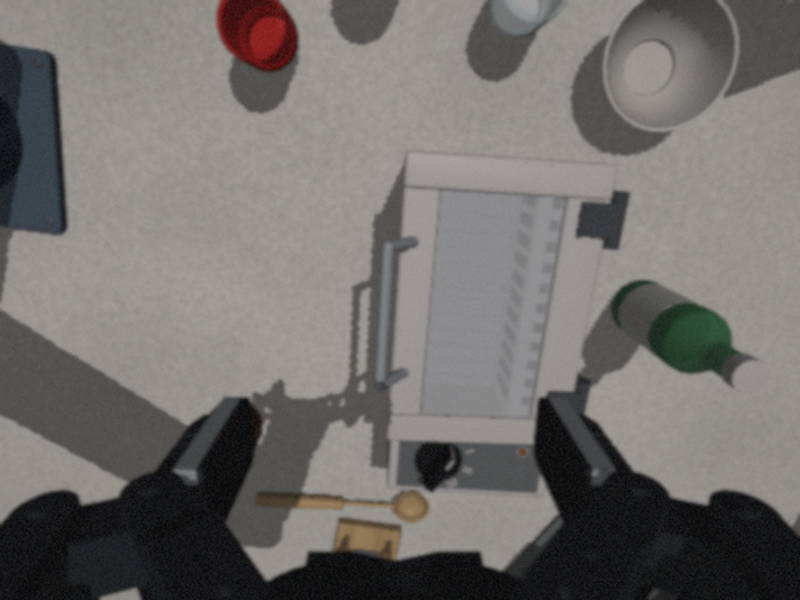

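The wrist view shows the handle bar from (391,243) to (382,385), the lid's left edge along y≈155, the selector at (437,462), and one clear jar at (525,8), with the lid nearly shut.

```bash
python3 - <<'E'
from h import *
np.set_printoptions(precision=4,suppress=True)
d=np.load('pics/w1.npz');W=cam('wrist',dict(tool_pos=d['p'],tool_rot=d['r']));sc,si=cam('scene'),cam('side');f=1.5625
q=lambda *a:(np.array(a)+.5)/f-.5
for z in (.165,.171,.18,.19,.2,.21):
    a,b=plane(W,q(390,243),z),plane(W,q(382,385),z);print(z,a,b,np.linalg.norm(a-b),'yaw',np.degrees(np.arctan2(-(a-b)[0],(a-b)[1])), 'sc',proj(sc,a)*f,proj(sc,b)*f,'si',proj(si,a)*f,proj(si,b)*f)
for n,u,z in (('lidLF',(407,153),.142),('lidRF',(391,440),.142),('LR',(615,165),.142),('conFR',(391,490),.112),('conRR',(537,491),.112),('sel',(440,460),.118)): print(n,plane(W,q(*u),z))
s=cv2.imread('pics/scene0.png')[230:430,260:500];cv2.imwrite('pics/c1.png',cv2.resize(s,(720,600),interpolation=cv2.INTER_CUBIC))
E
```

```text
0.165 [ 0.4671 -0.0262  0.165 ] [ 0.4774 -0.1569  0.165 ] 0.13119238685594034 yaw 4.505830910143671 sc [367.8418 275.6137] [324.5058 303.8963] si [432.6924 296.0509] [461.1015 256.915 ]
0.171 [ 0.467  -0.0251  0.171 ] [ 0.4771 -0.1539  0.171 ] 0.1292441827335543 yaw 4.505830910143678 sc [368.1627 272.7522] [325.4547 300.4376] si [432.6032 293.0947] [460.7568 254.6106]
0.18 [ 0.4668 -0.0235  0.18  ] [ 0.4768 -0.1494  0.18  ] 0.12632187654997531 yaw 4.505830910143678 sc [368.6462 268.4403] [326.8813 295.2379] si [432.4679 288.609 ] [460.2323 251.1049]
0.19 [ 0.4667 -0.0217  0.19  ] [ 0.4763 -0.1444  0.19  ] 0.12307486967933197 yaw 4.5058309101436755 sc [369.1866 263.6213] [328.4708 289.444 ] si [432.3153 283.551 ] [459.639 247.139]
0.2 [ 0.4665 -0.0199  0.2   ] [ 0.4759 -0.1393  0.2   ] 0.11982786280868864 yaw 4.505830910143698 sc [369.7303 258.7727] [330.0652 283.6328] si [432.1604 278.4134] [459.0342 243.0965]
0.21 [ 0.4664 -0.0181  0.21  ] [ 0.4755 -0.1343  0.21  ] 0.1165808559380453 yaw 4.505830910143667 sc [370.2773 253.8942] [331.6643 277.8042] si [432.003  273.1943] [458.4176 238.9753]
lidLF [0.4714 0.0466 0.142 ]
lidRF [ 0.4952 -0.228   0.142 ]
LR [0.6458 0.0609 0.142 ]
conFR [ 0.5063 -0.3109  0.112 ]
conRR [ 0.668  -0.2898  0.112 ]
sel [ 0.5528 -0.2607  0.118 ]
```

View pics/c1.png

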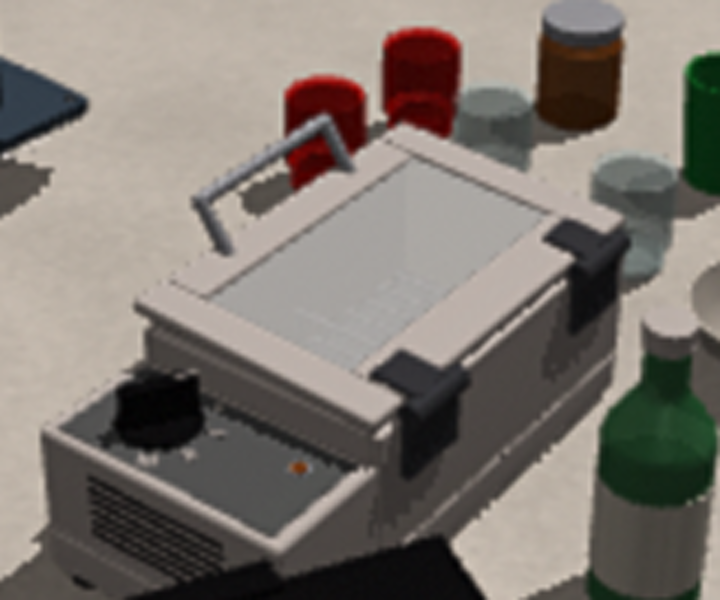

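```bash
p="python3 -m pendant"
$p '[[0,0,0,0,0,3],[-14,-1,40,0,0,0],[-14,-1,40,0,0,0],[-14,-1,40,0,0,0],[-14,-1,40,0,0,0]]' 50 40 >/dev/null
$p '[[0,0,40,0,0,0],[0,0,30,0,0,0],[0,0,20,0,0,0],[0,0,14,0,0,0],[0,0,0,0,0,0]]'
$p '[[0,0,0,0,0,0],[0,0,0,0,0,0],[0,0,0,0,0,0],[0,0,0,0,0,0]]' 4 40
$p '[[0,0,0,0,0,0],[0,0,0,0,0,0],[0,0,0,0,0,0]]'
```

```text
time: 3.23
tool_pos: [0.4697, -0.0851, 0.1615]
tool_rot: [-2.12, -2.308, 0.005]
contact_force: [-0.7, 0.1, -0.5]
gripper_width: 0.0498
grip_force: 0.0
time: 3.57
tool_pos: [0.4704, -0.0865, 0.1675]
tool_rot: [-2.123, -2.314, 0.007]
contact_force: [-7.7, -1.0, 3.1]
gripper_width: 0.0083
grip_force: 39.0
time: 3.82
tool_pos: [0.4704, -0.0865, 0.1675]
tool_rot: [-2.123, -2.313, 0.007]
contact_force: [-7.9, -1.5, 3.5]
gripper_width: 0.0081
grip_force: 39.0
```

```bash
python3 - <<'E'
import numpy as np
n=20;g=13;ph=np.radians(np.linspace(11.7,79.7,n+1));a=np.radians(np.linspace(0,20,n+1))
u=-202*np.cos(ph)+g*np.sin(a);z=202*np.sin(ph)-g*np.cos(a)
for i in range(n):
    du,dz=u[i+1]-u[i],z[i+1]-z[i];c,s=np.cos(a[i]),np.sin(a[i])
    # tool y=(c,s), tool z=(s,-c)
    print(np.round([du*c+dz*s,du*s-dz*c],1),end=' ')
E
```

```text
[  3.  -11.7] [  3.9 -11.4] [  4.8 -11.1] [  5.6 -10.7] [  6.4 -10.3] [ 7.2 -9.8] [ 7.9 -9.2] [ 8.6 -8.6] [ 9.2 -7.9] [ 9.8 -7.2] [10.3 -6.5] [10.8 -5.7] [11.2 -4.8] [11.5 -4. ] [11.8 -3.1] [12.  -2.2] [12.1 -1.3] [12.2 -0.4] [12.2  0.5] [12.1  1.5]
```

```bash
p="python3 -m pendant"
$p '[[0,3,-11.7,-1,0,0],[0,3.9,-11.4,-1,0,0],[0,4.8,-11.1,-1,0,0],[0,5.6,-10.7,-1,0,0],[0,6.4,-10.3,-1,0,0]]' 4 60
$p '[[0,7.2,-9.8,-1,0,0],[0,7.9,-9.2,-1,0,0],[0,8.6,-8.6,-1,0,0],[0,9.2,-7.9,-1,0,0],[0,9.8,-7.2,-1,0,0]]'
```

```text
time: 4.23
tool_pos: [0.4901, -0.085, 0.2211]
tool_rot: [2.088, 2.274, 0.086]
contact_force: [-8.3, -3.4, -3.1]
gripper_width: 0.0078
grip_force: 58.4
time: 4.65
tool_pos: [0.5259, -0.0824, 0.2705]
tool_rot: [2.047, 2.226, 0.178]
contact_force: [-14.6, -4.0, 4.7]
gripper_width: 0.0074
grip_force: 58.6
```

```bash
python3 - <<'E'
from h import *
i=manip.read_camera('scene');s=manip.read_camera('side')
a=cv2.resize(i[60:300,120:360,::-1],(400,400));b=cv2.resize(s[90:270,180:360,::-1],(400,400));cv2.imwrite('pics/m1.png',np.hstack([a,b]))
E
```

```text
(no output)
```

View pics/m1.png

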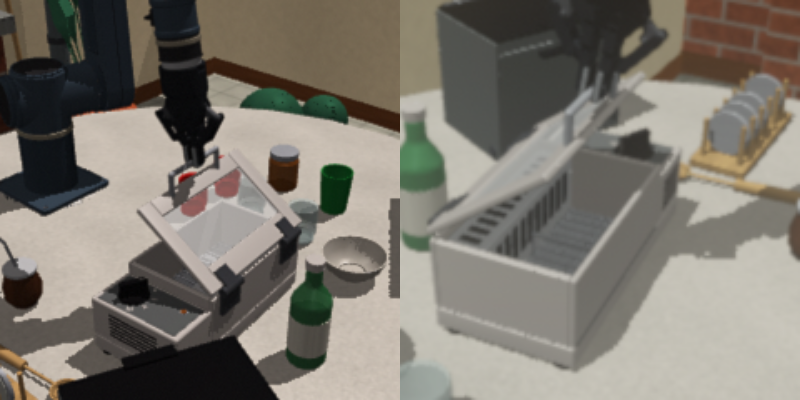

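The lid is about half open, with the fingers at (195,150) holding the bar. Carrying on.

```bash
p="python3 -m pendant"
$p '[[0,10.3,-6.5,-1,0,0],[0,10.8,-5.7,-1,0,0],[0,11.2,-4.8,-1,0,0],[0,11.5,-4,-1,0,0],[0,11.8,-3.1,-1,0,0]]'
$p '[[0,12,-2.2,-1,0,0],[0,12.1,-1.3,-1,0,0],[0,12.2,-0.4,-1,0,0],[0,12.2,0.5,-1,0,0],[0,12.1,1.5,-1,0,0]]'
$p '[[0,0,0,0,0,0],[0,0,0,0,0,0],[0,0,0,0,0,0]]'
python3 - <<'E'
from h import *
i=manip.read_camera('scene');s=manip.read_camera('side');np.savez('pics/m2.npz',sc=i,si=s)
a=cv2.resize(i[60:300,120:360,::-1],(400,400));b=cv2.resize(s[90:270,180:360,::-1],(400,400));cv2.imwrite('pics/m2.png',np.hstack([a,b]))
E
```

```text
time: 5.17
tool_pos: [0.5778, -0.0787, 0.3099]
tool_rot: [1.996, 2.17, 0.278]
contact_force: [-8.2, -4.7, -5.4]
gripper_width: 0.0073
grip_force: 57.6
time: 5.58
tool_pos: [0.6372, -0.0743, 0.3291]
tool_rot: [1.947, 2.117, 0.369]
contact_force: [-5.4, -5.0, 0.9]
gripper_width: 0.0069
grip_force: 60.3
time: 5.83
tool_pos: [0.6393, -0.0741, 0.3296]
tool_rot: [1.943, 2.116, 0.374]
contact_force: [-1.2, -5.0, 5.3]
gripper_width: 0.0072
grip_force: 61.3
```

View pics/m2.png

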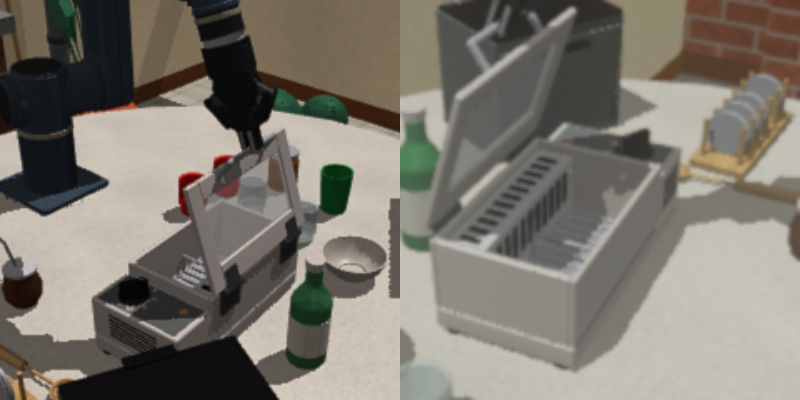

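```bash
python3 - <<'E'
from h import *
np.set_printoptions(precision=1,suppress=True)
yw=np.radians(4.8);X=np.array([np.cos(yw),np.sin(yw),0]);Y=np.array([-np.sin(yw),np.cos(yw),0]);H=np.array([.6687,-.0706,.137])
d=np.load('pics/m2.npz')
def pt(th,y,r,h):
    t=np.radians(th);return H+Y*y+X*(-r*np.cos(t)+h*np.sin(t))+np.array([0,0,r*np.sin(t)+h*np.cos(t)])
sc,si=cam('scene'),cam('side')
g=lambda p:p
for th in (62,66,70,74):
    for h in (.006,-.004): print(th,h,'side L in crop',(proj(si,pt(th,.137,.188,h))-[180,90])*400/180+[400,0],'scene L,R in crop',(proj(sc,pt(th,.137,.188,h))-[120,60])/.6,(proj(sc,pt(th,-.137,.188,h))-[120,60])/.6,'bar side',(proj(si,pt(th,.062,.199,.034))-[180,90])*400/180+[400,0])
s=d['si'][85:205,185:285,::-1];c=d['sc'][125:205,225:305,::-1]
cv2.imwrite('pics/m3.png',np.hstack([cv2.resize(s,(400,480),interpolation=cv2.INTER_CUBIC),cv2.resize(c,(400,400),interpolation=cv2.INTER_CUBIC)[:400].copy() if 0 else cv2.resize(c,(400,480),interpolation=cv2.INTER_CUBIC)]))
print('hinge base side',proj(si,pt(0,.137,0,0)),'scene',proj(sc,pt(0,.137,0,0)))
print(proj(si,H+Y*.137+X*-.183))
E
```

```text
62 0.006 side L in crop [480.6 110.2] scene L,R in crop [270.6 126.3] [172.7 188.1] bar side [498.   56.1]
62 -0.004 side L in crop [489.1 116.4] scene L,R in crop [266.2 127.5] [168.2 189.1] bar side [498.   56.1]
66 0.006 side L in crop [469.3 102.7] scene L,R in crop [276.7 125.3] [179.1 187.3] bar side [486.1  50.3]
66 -0.004 side L in crop [478.  108.4] scene L,R in crop [272.1 126.1] [174.2 187.9] bar side [486.1  50.3]
70 0.006 side L in crop [457.7  96.1] scene L,R in crop [282.9 124.7] [185.7 187.1] bar side [474.   45.3]
70 -0.004 side L in crop [466.6 101.1] scene L,R in crop [278.1 125.1] [180.6 187.3] bar side [474.   45.3]
74 0.006 side L in crop [446.   90.2] scene L,R in crop [289.4 124.6] [192.5 187.5] bar side [461.9  41.3]
74 -0.004 side L in crop [455.   94.7] scene L,R in crop [284.5 124.6] [187.3 187.2] bar side [461.9  41.3]
hinge base side [189.5 196.1] scene [302.6 194.1]
[258.6 215.1]
```

View pics/m3.png

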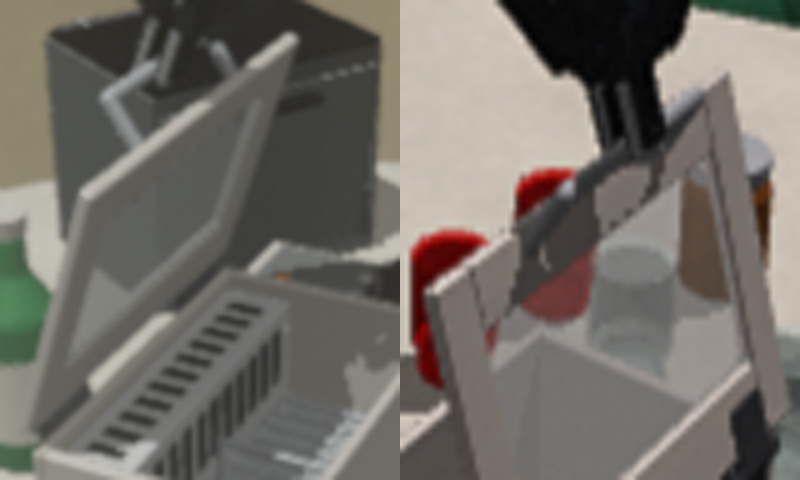

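The side corner at (82,192) and scene corners (425,290) and (728,75) give about 70–71 degrees, which agrees with the tool pose. Releasing now.

```bash
p="python3 -m pendant"
$p '[[0,0,0,0,0,0],[0,0,0,0,0,0],[0,0,-10,0,0,0],[0,0,-25,0,0,0],[0,0,-35,0,0,0]]' 20 40
$p '[[0,-25,-10,5,0,0],[0,-25,0,5,0,0],[0,-25,0,5,0,0],[0,-25,0,5,0,0],[0,0,0,0,0,-6]]' 85 >/dev/null
$p '[[0,0,0,0,0,-7],[0,0,0,0,0,-7],[0,0,0,0,0,-7],[0,0,0,0,0,-7],[0,0,0,0,0,-7]]' >/dev/null
$p '[[0,0,0,0,0,-7],[0,0,0,0,0,-7],[0,0,0,0,0,-7],[0,0,0,0,0,-7],[0,0,0,0,0,-7]]' >/dev/null
$p '[[0,0,0,0,0,-7],[0,0,0,0,0,-7],[0,35,0,0,0,0],[0,35,0,0,0,0],[0,35,0,0,0,0]]' >/dev/null
$p '[[0,35,0,0,0,0],[0,35,0,0,0,0],[0,35,0,0,0,0],[0,35,0,0,0,0],[0,0,0,0,0,0]]'
$p '[[0,0,0,0,0,0]]'
python3 - <<'E'
from h import *
s=manip.sense();i=manip.read_camera('wrist')
np.savez('pics/w2.npz',i=i,p=s['tool_pos'],r=s['tool_rot']);c=manip.read_camera('scene')
cv2.imwrite('pics/w2.png',np.hstack([cv2.resize(i[:,:,::-1],(512,384)),cv2.resize(c[80:300,150:315,::-1],(288,384))]))
print(s['q'],R.from_rotvec(s['tool_rot']).as_matrix())
E
```

```text
time: 6.35
tool_pos: [0.6127, -0.0725, 0.3864]
tool_rot: [1.953, 2.132, 0.371]
contact_force: [1.3, 0.7, 0.1]
gripper_width: 0.0202
grip_force: 0.0
time: 8.43
tool_pos: [0.4911, 0.1678, 0.3785]
tool_rot: [0.148, -3.137, -0.007]
contact_force: [-0.0, -1.3, 0.2]
gripper_width: 0.0854
grip_force: 0.0
time: 8.52
tool_pos: [0.492, 0.1638, 0.3785]
tool_rot: [0.144, -3.138, -0.0]
contact_force: [0.2, -0.4, -0.8]
gripper_width: 0.085
grip_force: 0.0
[1.91824948e-01 1.30662371e-01 4.90201453e-01 1.93069472e+00
 3.56594466e-04 1.00187935e-01] [[-9.95804189e-01 -9.15086845e-02 -4.20707880e-04]
 [-9.15088069e-02  9.95804227e-01  2.81550427e-04]
 [ 3.93178376e-04  3.18867571e-04 -9.99999872e-01]]
```

View pics/w2.png

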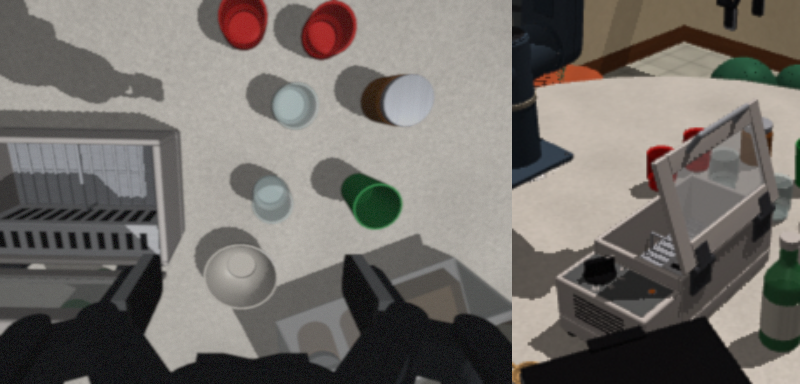

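Jars: tops near (294,105) and (272,198), both colourless. Reds are at (242,22) and (328,30), amber at (400,100), cup at (373,203). The lid stays up.

```bash
python3 - <<'E'
from h import *
np.set_printoptions(precision=4,suppress=True)
d=np.load('pics/w2.npz');i=d['i'].astype(int);W=cam('wrist',dict(tool_pos=d['p'],tool_rot=d['r']))
m=((i[:,:,2]-i[:,:,0])>6).astype(np.uint8)
m=cv2.morphologyEx(cv2.morphologyEx(m,cv2.MORPH_OPEN,np.ones((3,3))),cv2.MORPH_CLOSE,np.ones((7,7)))
cs,_=cv2.findContours(m,cv2.RETR_EXTERNAL,cv2.CHAIN_APPROX_NONE)
for c in cs:
    x,y,w,h=cv2.boundingRect(c)
    if 200<x<340 and 60<y<240 and w>15:
        (u,v),r=cv2.minEnclosingCircle(c);print((x,y,w,h),(u,v),r,'z82',plane(W,(u,v),.082),'z55',plane(W,(u,v),.055),'rad',r/312*.45)
def pred(c,zs):
    return [proj(W,[*c,z]) for z in zs]
E
```

```text
(255, 176, 31, 34) (269.04730224609375, 193.020263671875) 17.05256462097168 z82 [0.5459 0.1945 0.082 ] z55 [0.5541 0.1969 0.055 ] rad 0.02459504512640146
(273, 85, 36, 40) (290.4047546386719, 104.26190185546875) 19.80255126953125 z82 [0.4189 0.2096 0.082 ] z55 [0.4193 0.2129 0.055 ] rad 0.028561372023362383
```

```bash
python3 - <<'E'
from h import *
np.set_printoptions(precision=4,suppress=True)
d=np.load('pics/w2.npz');W=cam('wrist',dict(tool_pos=d['p'],tool_rot=d['r']))
g=cv2.cvtColor(d['i'],cv2.COLOR_RGB2GRAY);k=4
for n,(u,v) in dict(A=(293,105),B=(271,198)).items():
    p=cv2.GaussianBlur(cv2.resize(g[v-40:v+40,u-40:u+40],None,fx=k,fy=k,interpolation=cv2.INTER_CUBIC),(0,0),3)
    c=cv2.HoughCircles(p,cv2.HOUGH_GRADIENT,1.5,6,param1=60,param2=18,minRadius=20*k,maxRadius=25*k)
    for x in (c[0][:4] if c is not None else []):
        uv=x[:2]/k+[u-40,v-40];print(n,uv,x[2]/k,plane(W,uv,.082))
E
```

```text
A [267.4375  94.0625] 21.275 [0.4088 0.1774 0.082 ]
A [268.5625  95.5625] 20.8625 [0.4105 0.1791 0.082 ]
```

```bash
p="python3 -m pendant"
$p '[[33,29,0,0,0,0],[33,30,0,0,0,0],[0,0,40,0,0,0],[0,0,40,0,0,0],[0,0,40,0,0,0]]' 85 25 >/dev/null
$p '[[0,0,40,0,0,0],[0,0,40,0,0,0],[0,0,40,0,0,0],[0,0,25,0,0,0],[0,0,0,0,0,0]]'
python3 - <<'E'
from h import *
s=manip.sense();i=manip.read_camera('wrist')
np.savez('pics/w3.npz',i=i,p=s['tool_pos'],r=s['tool_rot'])
cv2.imwrite('pics/w3.png',cv2.resize(i[:,:,::-1],(800,600)))
W=cam('wrist',s)
for c in ((.421,.217),):
    print(s['tool_pos'],[ (proj(W,[c[0]+.032*np.cos(a),c[1]+.032*np.sin(a),.082])*1.5625).round() for a in np.arange(0,6.28,1.571)])
E
```

```text
time: 9.45
tool_pos: [0.4211, 0.2086, 0.1062]
tool_rot: [0.132, -3.126, 0.006]
contact_force: [-1.5, -1.2, -0.5]
gripper_width: 0.0847
grip_force: 0.0
[0.42107058 0.20855256 0.10616396] [array([408., 449.]), array([501., 381.]), array([425., 292.]), array([331., 368.])]
```

View pics/w3.png

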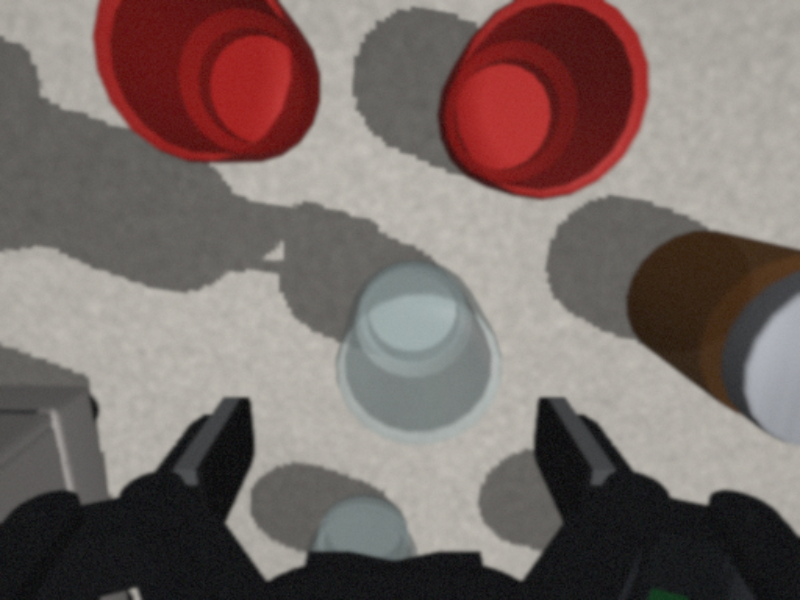

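The jar's top rim spans x 338–501, y 288–441, so its centre is (419,365), within 2 mm of the estimate. The tool needs about 9 mm more in y.

```bash
p="python3 -m pendant"
$p '[[2,9,0,0,0,0],[0,0,0,0,0,0]]'
$p '[[0,0,25,0,0,0],[0,0,25,0,0,0],[0,0,15,0,0,0],[0,0,0,0,0,0],[0,0,0,0,0,0]]'
$p '[[0,0,0,0,0,0],[0,0,0,0,0,0],[0,0,0,0,0,0],[0,0,0,0,0,0],[0,0,0,0,0,0]]' 55 25
$p '[[0,0,0,0,0,0],[0,0,0,0,0,0],[0,0,-3,0,0,0],[0,0,-6,0,0,0],[0,0,-10,0,0,0]]'
```

```text
time: 9.67
tool_pos: [0.425, 0.2217, 0.1165]
tool_rot: [-0.136, 3.134, 0.004]
contact_force: [-0.8, 0.8, 0.5]
gripper_width: 0.0847
grip_force: 0.0
time: 10.08
tool_pos: [0.4243, 0.221, 0.0501]
tool_rot: [-0.137, 3.137, 0.001]
contact_force: [0.1, 0.2, 0.9]
gripper_width: 0.0848
grip_force: 0.0
time: 10.5
tool_pos: [0.4255, 0.2209, 0.0513]
tool_rot: [-0.136, 3.133, 0.001]
contact_force: [0.2, -1.7, 6.8]
gripper_width: 0.0632
grip_force: 27.2
time: 10.92
tool_pos: [0.4219, 0.2202, 0.0666]
tool_rot: [0.137, -3.136, 0.001]
contact_force: [-1.1, -0.2, -2.0]
gripper_width: 0.0635
grip_force: 27.9
```

```bash
p="python3 -m pendant"
$p '[[0,0,-20,0,0,0],[0,0,-35,0,0,0],[0,0,-40,0,0,0],[0,0,-35,0,0,0],[0,0,-25,0,0,0]]'
$p '[[-4,-15,0,0,0,0],[-7,-30,0,0,0,0],[-9,-36,0,0,0,0],[-9,-36,0,0,0,0],[-9,-36,0,0,0,0]]' >/dev/null
$p '[[-9,-36,0,0,0,0],[-9,-36,0,0,0,0],[-9,-36,0,0,0,0],[-9,-36,0,0,0,0],[-9,-36,0,0,0,0]]'
$p '[[-9,-25,0,0,0,0],[-6,-15,0,0,0,0],[0,0,0,0,0,0],[0,0,0,0,0,0]]'
```

```text
time: 11.33
tool_pos: [0.4239, 0.2209, 0.2267]
tool_rot: [-0.137, 3.134, 0.003]
contact_force: [0.5, 0.2, -0.0]
gripper_width: 0.0635
grip_force: 28.2
time: 12.17
tool_pos: [0.535, -0.1057, 0.2229]
tool_rot: [-0.137, 3.138, 0.001]
contact_force: [0.9, -0.2, -1.5]
gripper_width: 0.0631
grip_force: 28.3
time: 12.5
tool_pos: [0.5531, -0.1431, 0.2222]
tool_rot: [0.134, -3.138, -0.002]
contact_force: [-1.1, 0.3, -2.3]
gripper_width: 0.0635
grip_force: 28.3
```

```bash
p="python3 -m pendant"
$p '[[3,0,20,0,0,0],[0,0,30,0,0,0],[0,0,30,0,0,0],[0,0,22,0,0,0],[0,0,10,0,0,0]]'
$p '[[0,0,4,0,0,0],[0,0,4,0,0,0],[0,0,0,0,0,0],[0,0,0,0,0,0]]'
```

```text
time: 12.92
tool_pos: [0.5474, -0.1402, 0.1065]
tool_rot: [0.139, -3.132, -0.005]
contact_force: [-0.5, -0.1, -1.8]
gripper_width: 0.0636
grip_force: 28.3
time: 13.25
tool_pos: [0.5514, -0.143, 0.1042]
tool_rot: [-0.137, 3.136, -0.002]
contact_force: [-0.2, -0.6, -2.3]
gripper_width: 0.0634
grip_force: 28.3
```

```bash
p="python3 -m pendant"
$p '[[0,0,3,0,0,0],[0,0,2,0,0,0],[0,0,0,0,0,0]]'
$p '[[0,0,2,0,0,0],[0,0,0,0,0,0]]'
```

```text
time: 13.5
tool_pos: [0.5505, -0.143, 0.0976]
tool_rot: [-0.137, 3.138, -0.0]
contact_force: [-0.7, 0.0, -2.4]
gripper_width: 0.0633
grip_force: 28.3
time: 13.67
tool_pos: [0.5505, -0.143, 0.0955]
tool_rot: [-0.137, 3.138, -0.0]
contact_force: [-0.6, 0.4, -1.9]
gripper_width: 0.0633
grip_force: 28.3
```

```bash
p="python3 -m pendant"
$p '[[0,0,1,0,0,0],[0,0,0,0,0,0]]' | grep -E 'pos|contact'
$p '[[0,0,1,0,0,0],[0,0,0,0,0,0]]' | grep -E 'pos|contact'
$p '[[0,0,1,0,0,0],[0,0,0,0,0,0]]' | grep -E 'pos|contact'
```

```text
tool_pos: [0.5506, -0.143, 0.0954]
contact_force: [-1.4, 0.9, 3.7]
tool_pos: [0.5508, -0.1431, 0.0954]
contact_force: [-2.5, -0.2, 8.0]
tool_pos: [0.5509, -0.143, 0.0954]
contact_force: [-3.9, 1.3, 10.1]
```

```bash
p="python3 -m pendant"
$p '[[0,0,-2,0,0,0],[0,0,0,0,0,0]]' | grep contact
$p '[[0,0,0,0,0,0],[0,0,0,0,0,0],[0,0,0,0,0,0]]' 78
$p '[[0,0,-10,0,0,0],[0,0,-25,0,0,0],[0,0,-35,0,0,0],[0,0,-40,0,0,0],[0,0,-35,0,0,0]]' >/dev/null
$p '[[9,36,0,0,0,0],[9,36,0,0,0,0],[9,36,0,0,0,0],[9,36,0,0,0,0],[9,36,0,0,0,0]]' 85 >/dev/null
$p '[[0,36,0,0,0,0],[0,36,0,0,0,0],[-15,36,0,0,0,0],[-15,36,0,0,0,0],[0,0,0,0,0,0]]' >/dev/null
$p '[[0,0,0,0,0,0],[0,0,0,0,0,0]]'
python3 - <<'E'
from h import *
i=manip.read_camera('side');cv2.imwrite('pics/s4.png',cv2.resize(i[90:330,150:370,::-1],(550,600),interpolation=cv2.INTER_CUBIC))
E
```

```text
contact_force: [-0.5, -0.5, 5.4]
time: 14.58
tool_pos: [0.55, -0.1427, 0.0935]
tool_rot: [0.137, -3.138, -0.001]
contact_force: [0.1, 0.8, -0.3]
gripper_width: 0.0776
grip_force: 0.0
time: 16.0
tool_pos: [0.5069, 0.1784, 0.2394]
tool_rot: [0.138, -3.138, 0.001]
contact_force: [0.3, -0.1, 0.4]
gripper_width: 0.0849
grip_force: 0.0
```

```bash
p="python3 -m pendant"
$p '[[-25,10,0,0,0,0],[-25,10,0,0,0,0],[0,0,35,0,0,0],[0,0,35,0,0,0],[0,0,30,0,0,0]]' >/dev/null
$p '[[0,0,0,0,0,0],[0,0,0,0,0,0]]'
python3 - <<'E'
from h import *
s=manip.sense();i=manip.read_camera('wrist');np.savez('pics/w5.npz',i=i,p=s['tool_pos'],r=s['tool_rot'])
W=cam('wrist',s);i=i.astype(int)
# bluish/greenish glass vs warm table, around the expected top
e=proj(W,[.5545,.202,.082]);print(s['tool_pos'],'expected',e)
m=(i[:,:,2]-i[:,:,0]>0).astype(np.uint8);m=cv2.morphologyEx(m,cv2.MORPH_OPEN,np.ones((3,3)))
m=cv2.morphologyEx(m,cv2.MORPH_CLOSE,np.ones((9,9)))
n,l,st,c=cv2.connectedComponentsWithStats(m)
for k in range(1,n):
    if st[k][4]>800: print(st[k],c[k])
E
```

```text
time: 16.63
tool_pos: [0.5533, 0.2009, 0.1373]
tool_rot: [0.133, -3.133, 0.002]
contact_force: [0.4, 0.1, 0.3]
gripper_width: 0.0849
grip_force: 0.0
[0.55326239 0.20093384 0.13731159] expected [253.25790418 220.44751756]
[  385   167   127   120 11029] [456.07398676 223.3330311 ]
[ 209  171   87  101 6710] [251.78599106 222.9733234 ]
[  53  256   99   94 1449] [109.05935128 304.39820566]
[353 256  53  65 993] [380.75427996 290.35347432]
[ 395  320   91   64 2119] [439.63898065 362.11137329]
```

The blob at x 209–296 matches the expected (253,220), so I'm aligned. Descending.

```bash
p="python3 -m pendant"
$p '[[0,0,30,0,0,0],[0,0,30,0,0,0],[0,0,20,0,0,0],[0,0,12,0,0,0],[0,0,0,0,0,0]]'
$p '[[0,0,0,0,0,0],[0,0,0,0,0,0],[0,0,0,0,0,0],[0,0,0,0,0,0],[0,0,0,0,0,0]]' 55 25
$p '[[0,0,0,0,0,0],[0,0,0,0,0,0],[0,0,-3,0,0,0],[0,0,-6,0,0,0],[0,0,-12,0,0,0]]'
$p '[[0,0,-20,0,0,0],[0,0,-35,0,0,0],[0,0,-40,0,0,0],[0,0,-35,0,0,0],[0,0,-25,0,0,0]]'
$p '[[0,0,0,0,0,0],[0,0,0,0,0,0]]'
```

```text
time: 17.1
tool_pos: [0.5551, 0.2024, 0.0472]
tool_rot: [0.136, -3.138, 0.0]
contact_force: [-1.0, -0.1, -0.1]
gripper_width: 0.0849
grip_force: 0.0
time: 17.52
tool_pos: [0.5578, 0.2031, 0.0508]
tool_rot: [-0.136, 3.133, 0.001]
contact_force: [1.3, -1.6, 6.5]
gripper_width: 0.0635
grip_force: 28.5
time: 17.93
tool_pos: [0.5533, 0.2027, 0.0667]
tool_rot: [0.137, -3.134, 0.001]
contact_force: [-0.2, 0.5, -2.8]
gripper_width: 0.0631
grip_force: 28.0
time: 18.35
tool_pos: [0.5559, 0.2033, 0.2281]
tool_rot: [-0.137, 3.134, 0.002]
contact_force: [0.7, 0.9, -1.8]
gripper_width: 0.0635
grip_force: 28.2
time: 18.52
tool_pos: [0.5565, 0.2034, 0.2263]
tool_rot: [-0.137, 3.133, 0.002]
contact_force: [-0.3, 0.4, -2.8]
gripper_width: 0.063
grip_force: 28.4
```

```bash
p="python3 -m pendant"
$p '[[2,-15,0,0,0,0],[6,-32,0,0,0,0],[7,-36,0,0,0,0],[7,-36,0,0,0,0],[7,-36,0,0,0,0]]' >/dev/null
$p '[[6,-34,0,0,0,0],[3,-20,0,0,0,0],[0,-10,0,0,0,0],[0,0,0,0,0,0],[0,0,0,0,0,0]]'
$p '[[0,0,20,0,0,0],[0,0,35,0,0,0],[0,0,32,0,0,0],[0,0,20,0,0,0],[0,0,10,0,0,0]]' >/dev/null
$p '[[0,0,4,0,0,0],[0,0,0,0,0,0],[0,0,0,0,0,0]]'
```

```text
time: 19.35
tool_pos: [0.5356, -0.0183, 0.2217]
tool_rot: [0.135, -3.136, -0.003]
contact_force: [-0.2, 0.6, -2.1]
gripper_width: 0.0634
grip_force: 28.4
time: 20.02
tool_pos: [0.5375, -0.0181, 0.1037]
tool_rot: [-0.138, 3.136, -0.0]
contact_force: [0.1, 0.0, -1.0]
gripper_width: 0.0631
grip_force: 28.4
```

```bash
p="python3 -m pendant"
$p '[[0,0,3,0,0,0],[0,0,3,0,0,0],[0,0,0,0,0,0]]' | grep -E 'pos|contact'
$p '[[0,0,1,0,0,0],[0,0,0,0,0,0]]' | grep -E 'pos|contact'
$p '[[0,0,1,0,0,0],[0,0,0,0,0,0]]' | grep -E 'pos|contact'
```

```text
tool_pos: [0.5369, -0.0186, 0.0969]
contact_force: [-0.5, 0.6, -2.4]
tool_pos: [0.5366, -0.0187, 0.0955]
contact_force: [0.7, -0.1, -1.5]
tool_pos: [0.5367, -0.0187, 0.0949]
contact_force: [-0.6, -0.7, 0.4]
```

```bash
p="python3 -m pendant"
$p '[[0,0,1,0,0,0],[0,0,0,0,0,0]]' | grep -E 'pos|contact'
$p '[[0,0,0,0,0,0],[0,0,0,0,0,0],[0,0,0,0,0,0]]' 78
$p '[[0,0,-10,0,0,0],[0,0,-25,0,0,0],[0,0,-35,0,0,0],[0,0,-40,0,0,0],[0,0,-35,0,0,0]]' >/dev/null
$p '[[0,-35,0,0,0,0],[0,-38,0,0,0,0],[0,-38,0,0,0,0],[0,-38,0,0,0,0],[0,-38,0,0,0,0]]' >/dev/null
$p '[[0,-36,0,0,0,-4],[0,0,0,0,0,-7],[0,0,0,0,0,-7],[0,0,0,0,0,-7],[0,0,0,0,0,-7]]' 50 >/dev/null
$p '[[0,0,0,0,0,-7],[0,0,0,0,0,-7],[0,0,0,0,0,-7],[0,0,0,0,0,-7],[0,0,0,0,0,0]]' >/dev/null
$p '[[0,0,0,0,0,0],[0,0,0,0,0,0]]'
python3 - <<'E'
from h import *
s=manip.sense();i=manip.read_camera('wrist');np.savez('pics/w6.npz',i=i,p=s['tool_pos'],r=s['tool_rot']);c=manip.read_camera('side')
cv2.imwrite('pics/w6.png',np.hstack([i[:,:,::-1],cv2.resize(c[90:282,180:324,::-1],(288,384))]))
W=cam('wrist',s);print('sel expected',proj(W,[.554,-.2605,.143]),'toolx yaw',np.degrees(np.arctan2(*R.from_rotvec(s['tool_rot']).as_matrix()[[1,0],0])))
print('box',plane(cam('side'),(350/1.5625,245/1.5625),0),plane(cam('scene'),(247/1.5625,455/1.5625),.25))
for y in (-.0625,.0625):
  pass
E
```

```text
tool_pos: [0.5369, -0.0187, 0.0949]
contact_force: [-1.7, 0.0, 4.9]
time: 21.02
tool_pos: [0.5365, -0.0186, 0.0932]
tool_rot: [-0.137, 3.138, -0.0]
contact_force: [0.3, 0.3, 0.1]
gripper_width: 0.0777
grip_force: 0.0
time: 22.85
tool_pos: [0.5559, -0.2408, 0.2386]
tool_rot: [-1.684, 2.652, -0.0]
contact_force: [-0.6, -0.7, 0.5]
gripper_width: 0.0502
grip_force: 0.0
sel expected [242.61941121 176.40090063] toolx yaw -115.15316518658042
box [ 0.82925461 -0.35339456  0.        ] [ 0.74510814 -0.55042505  0.25      ]
```

View pics/w6.png

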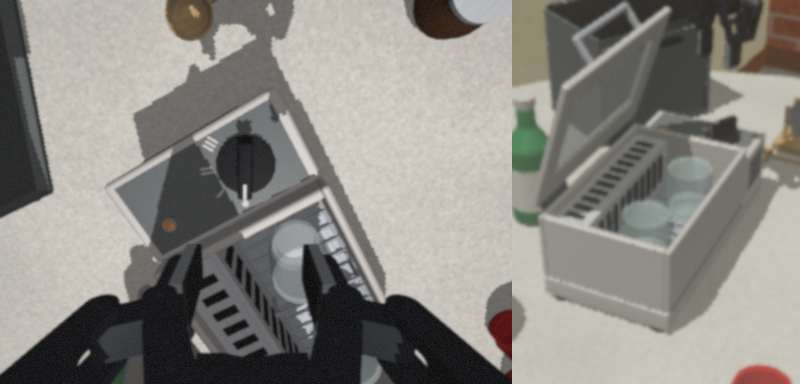

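Both jars stand in their bays and the lid is up. The selector disc is centred near (246.5,165) and its bar lies along image vertical near (245,171), white tip down. The grasp axis is right.

```bash
python3 - <<'E'
from h import *
d=np.load('pics/w6.npz');W=cam('wrist',dict(tool_pos=d['p'],tool_rot=d['r']))
A=R.from_rotvec(d['r']).as_matrix()
for uv,z in (((246.5,165),.118),((245,171),.143)):
    P=plane(W,uv,z);print(P,A.T@(P-d['p'])*1000)
P=np.array([.5551,-.2606,.13]);print(A.T@(P-d['p'])*1000)
E
```

```text
[ 0.5500184  -0.26274116  0.118     ] [ 22.39453761  -4.00950976 120.5744244 ]
[ 0.55044838 -0.26361505  0.143     ] [23.00332004 -4.77584461 95.57461066]
[ 18.29678066  -7.70189993 108.57518016]
```

```bash
p="python3 -m pendant"
$p '[[21.5,-5,0,0,0,0],[0,0,30,0,0,0],[0,0,35,0,0,0],[0,0,30,0,0,0],[0,0,18,0,0,0]]' 45 50 >/dev/null
$p '[[0,0,0,0,0,0],[0,0,0,0,0,0]]'
$p '[[0,0,0,0,0,0],[0,0,0,0,0,0],[0,0,0,0,0,0],[0,0,0,0,0,0]]' 6 50
$p '[[0,0,0,0,0,0],[0,0,0,0,0,0]]'
```

```text
time: 23.53
tool_pos: [0.5502, -0.2617, 0.124]
tool_rot: [1.686, -2.649, -0.005]
contact_force: [0.7, -0.9, 0.8]
gripper_width: 0.0448
grip_force: 0.0
time: 23.87
tool_pos: [0.552, -0.2628, 0.1283]
tool_rot: [-1.686, 2.649, -0.005]
contact_force: [-2.8, 1.3, 6.5]
gripper_width: 0.0101
grip_force: 50.4
time: 24.03
tool_pos: [0.552, -0.2628, 0.1283]
tool_rot: [-1.686, 2.649, -0.005]
contact_force: [-2.7, 1.8, 6.3]
gripper_width: 0.0107
grip_force: 50.4
```

```bash
p="python3 -m pendant"
$p '[[0,0,-2,0,0,5],[0,0,0,0,0,5],[0,0,0,0,0,5],[0,0,0,0,0,5],[0,0,0,0,0,5]]'
$p '[[0,0,0,0,0,5],[0,0,0,0,0,5],[0,0,0,0,0,5],[0,0,0,0,0,5],[0,0,0,0,0,5]]'
$p '[[0,0,0,0,0,5],[0,0,0,0,0,5],[0,0,0,0,0,5],[0,0,0,0,0,5],[0,0,0,0,0,5]]' >/dev/null
$p '[[0,0,0,0,0,5],[0,0,0,0,0,0],[0,0,0,0,0,0],[0,0,0,0,0,0]]'
python3 -c "
from h import *
s=manip.sense();print(np.degrees(np.arctan2(*R.from_rotvec(s['tool_rot']).as_matrix()[[1,0],0])),s['ft_torque'])"
```

```text
time: 24.45
tool_pos: [0.5521, -0.263, 0.1284]
tool_rot: [-1.068, 2.953, -0.003]
contact_force: [-0.4, 0.4, 0.8]
gripper_width: 0.0106
grip_force: 49.6
time: 24.87
tool_pos: [0.5521, -0.2631, 0.1284]
tool_rot: [-0.404, 3.114, -0.004]
contact_force: [0.6, -0.8, -0.5]
gripper_width: 0.0108
grip_force: 49.6
time: 25.62
tool_pos: [0.5521, -0.2632, 0.1284]
tool_rot: [0.408, 3.113, -0.003]
contact_force: [-0.0, -1.4, 1.9]
gripper_width: 0.0107
grip_force: 49.8
165.08171790848516 [-0.49385982 -0.07486735 -0.09333603]
```

```bash
p="python3 -m pendant"
$p '[[0,0,0,0,0,0],[0,0,0,0,0,0],[0,0,-10,0,0,0],[0,0,-30,0,0,0],[0,0,-38,0,0,0]]' 40
$p '[[0,0,-38,0,0,0],[20,0,-20,0,0,0],[20,0,0,0,0,0],[0,0,0,0,0,0],[0,0,0,0,0,0]]'
$p '[[0,0,0,0,0,0],[0,0,0,0,0,0]]' >/dev/null
python3 - <<'E'
from h import *
np.set_printoptions(precision=3,suppress=True)
s=manip.sense();i=manip.read_camera('wrist');W=cam('wrist',s);C=np.array([.5521,-.2628,.143])
g=cv2.cvtColor(i,cv2.COLOR_RGB2GRAY)
for off in range(-140,141,20):  # brightness along each grip direction, 12..22 mm out
    a=np.radians(64.8+off);v=[]
    for r in np.arange(.008,.0225,.001):
        u=proj(W,C+r*np.array([np.cos(a),np.sin(a),0]));v.append(int(g[int(round(u[1])),int(round(u[0]))]))
    print(off,v)
# lid corners and jars, from fixed cameras
b=np.load('pics/m2.npz')
for n,k in (('scene','sc'),('side','si')):
    x=manip.read_camera(n);cv2.imwrite(f'pics/f_{n}.png',x[:,:,::-1])
    if n=='side':
        d=cv2.absdiff(x,b[k])[85:205,185:285].max(2);print('side lid area diff: frac>40',(d[:, :]>40).mean())
E
```

```text
time: 26.03
tool_pos: [0.549, -0.2606, 0.2023]
tool_rot: [-0.408, -3.107, -0.007]
contact_force: [0.8, -1.2, -0.5]
gripper_width: 0.0398
grip_force: 0.0
time: 26.45
tool_pos: [0.5124, -0.2517, 0.2647]
tool_rot: [0.41, 3.113, -0.001]
contact_force: [0.6, 0.2, -0.1]
gripper_width: 0.0397
grip_force: 0.0
-140 [13, 25, 22, 23, 24, 30, 62, 78, 108, 114, 133, 140, 160, 148, 150]
-120 [28, 23, 26, 32, 47, 86, 86, 105, 111, 110, 111, 111, 109, 105, 106]
-100 [32, 45, 57, 38, 40, 38, 39, 39, 46, 46, 41, 51, 54, 53, 60]
-80 [89, 134, 165, 177, 179, 178, 178, 178, 179, 178, 178, 173, 175, 171, 147]
-60 [35, 26, 37, 31, 41, 38, 47, 51, 43, 56, 59, 63, 61, 64, 60]
-40 [32, 34, 34, 33, 45, 58, 61, 65, 64, 67, 63, 63, 65, 64, 68]
-20 [31, 35, 36, 32, 39, 41, 77, 91, 92, 97, 82, 94, 86, 99, 98]
0 [35, 31, 32, 33, 35, 30, 37, 33, 54, 75, 98, 107, 109, 111, 105]
20 [33, 33, 30, 34, 36, 34, 34, 35, 34, 36, 36, 34, 41, 60, 89]
40 [29, 32, 38, 34, 33, 27, 36, 34, 35, 35, 36, 37, 34, 30, 36]
60 [32, 31, 34, 33, 33, 32, 34, 37, 38, 34, 34, 33, 34, 38, 38]
80 [34, 34, 28, 32, 37, 31, 29, 30, 32, 30, 32, 33, 32, 33, 29]
100 [32, 31, 35, 34, 34, 29, 32, 35, 33, 33, 35, 36, 34, 34, 30]
120 [29, 31, 29, 27, 34, 32, 32, 26, 18, 22, 25, 24, 25, 23, 12]
140 [24, 29, 22, 13, 22, 22, 26, 20, 17, 14, 14, 23, 17, 13, 25]
side lid area diff: frac>40 0.0765
```

```bash
python3 - <<'E'
from h import *
b=np.load('pics/m2.npz')
for k,n,boxes in (('si','side',[(196,122,24,28),(250,88,16,20)]),('sc','scene',[(226,166,20,20),(283,134,16,20)])):
    x=cv2.imread(f'pics/f_{n}.png')[:,:,::-1]
    for (u,v,w,h) in boxes:
        r=cv2.matchTemplate(np.ascontiguousarray(x[v-10:v+h+10,u-10:u+w+10]),np.ascontiguousarray(b[k][v:v+h,u:u+w]),cv2.TM_CCOEFF_NORMED);_,m,_,l=cv2.minMaxLoc(r);print(n,(u,v),'shift',l[0]-10,l[1]-10,round(m,3))
E
```

```text
side (196, 122) shift 0 0 1.0
side (250, 88) shift 0 0 0.999
scene (226, 166) shift 0 0 1.0
scene (283, 134) shift 0 0 1.0
```

The lid hasn't moved since it was measured at about 70 degrees, and the selector line points at two bars. Handing in.

```bash
python3 -c "
from workcell import manip
print(manip.job_done())"
```

```text
the job is handed in; nothing more can be done
None
```

The job is handed in at about 27 s: lid standing at about 70–71 degrees by camera, one clear jar mouth down in each bay, and the selector turned from off to two bars; handing in returned no verdict.

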